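# Tuck the serving paddle under the keeper's sprung arm

## Task

The little serving paddle was pushed handle-first into the low riser. Draw it out, lay it flat on the counter and let go, then take it by its green handle and slide it nose-first on top of the coasters in the blue keeper, under the sprung steel arm, fully home against the back stop, with the handle left sticking out at the front. Keep the coasters in place under it, let go, and leave the other things on the counter and the lazy susan where they are.

Things in the scene. Friction and masses are not known exactly. Their poses are not given: they have to be found in the camera images.
- paddle: Wooden paddle, 10 mm thick, about 100 g: brown body 70 long, 60 wide; green handle 60 long, 28 wide. Origin: centre of the body's underside; x from handle to plain nose edge (x = +35 mm); handle from x = -35 to -95; centre of mass x = -19. Starts flat in the riser, 12 mm above the counter, handle inside, 36 to 46 mm of the body sticking out in front.
- paddle_nose (a point): Middle of the paddle's plain nose edge (x = +35 mm from the paddle's origin), half-way up its thickness.
- paddle_handle (a point): A point on the green handle's centre line, 68 mm behind the paddle's origin (27 mm from the handle's end), half-way up its thickness; a good place to hold it for tucking in.
- keeper: Blue open-fronted keeper, fixed. Origin: underside, below mid channel; x from open front to back. Channel 64 mm wide, x = -35 to the stop at +35; side walls 5 mm thick, tops at 46, flared 16 mm farther in front. A sill slopes up from x = -52 to -30, top at 27. Behind it two loose coasters: pile top 28 mm, front x about -25. Paddle home: origin above the keeper's at 28 mm, axes parallel.
- keeper_stop (a point): Middle of the back stop's face (keeper x = +35 mm), 33 mm above the counter: where the paddle's nose belongs.
- keeper_arm (a joint): Sprung steel arm, hinged behind the stop, reaching forward over the pile. Rad, grows as it rises: 0 = its foot (10 mm round bar at keeper x = 0) rests on the coasters; about 0.14 on the paddle; stop 0.9. Presses with about 2 N, springs back. Its lip, 30 mm wide, slopes up to the front at 24 degrees: a board slid in flat raises the arm by itself with 3 to 8 N of push.
- lip_edge (a point): Front edge of the arm's lip, underside: about 47 mm above the counter and 44 mm in front of the keeper's origin while the arm rests on the coasters.
- riser: Low dark wooden riser (a cubby open at the front only), fixed, 110 mm deep (x), 100 mm wide, 50 mm high. Origin: centre of its underside; open front at x = -55 mm; x points inwards. Floor 12 mm thick, ceiling at 42 mm, inside 84 mm wide. The paddle comes out along the riser's -x.
- coaster_low: Lower loose cork coaster in the keeper, 58 x 60 x 8 mm; origin: centre of its underside.
- coaster_top: Upper loose cork coaster in the keeper, same size; origin: centre of its underside.
- honey_pot: White ceramic honey pot with lid, 72 mm across, 102 mm high, on the lazy susan (a pale oak turntable 210 mm across, top 28 mm above the counter). Origin: centre of its underside. To be left alone.
- spice_jar: Empty open glass spice jar, 48 mm across, 80 mm high, on the lazy susan. Origin: centre of its underside. To be left alone.
- grater: Steel nutmeg grater lying on the lazy susan, 125 mm long, 32 mm wide, 14 mm high. Origin: underside, near its middle. To be left alone.
- peg_clip: Green plastic peg, 70 mm long, lying on the lazy susan. Origin: centre of its underside. To be left alone.
- tea_tin: Red tin with a paper band, 72 mm across, 100 mm high, on the counter at the left. Origin: centre of its underside. To be left alone.
- egg_bowl: Blue bowl, 120 mm across, 55 mm high, on the counter at the right. Origin: centre of its underside. To be left alone.

How it is judged:
On the way:
1. the paddle lies flat on the counter, let go and at rest (height (world z) of paddle below 0.004 m and angle between paddle's own z axis and vertical below 0.05 rad and contact force between the fingers and paddle below 0.05 N and linear speed of paddle below 0.02 m/s), for 0.2 s.
At the end, for the whole second after the job is handed in: Paddle flat (0.08 rad) on both coasters in the keeper, nose within 5 mm of the back stop, 6 mm of the channel middle and 0.09 rad of straight, handle out; arm resting on it (joint 0.09 to 0.19); coasters flat, centres within 13 mm of the keeper origin; paddle at rest (x of paddle_nose in the frame of keeper between 0.03 and 0.038 m and y of paddle_nose in the frame of keeper between -0.006 and 0.006 m and z of paddle_nose in the frame of keeper between 0.029 and 0.037 m and angle between the x axis of paddle and the x axis of keeper, either way round below 0.09 rad and angle between each of paddle, coaster_low, coaster_top's own z axis and vertical below 0.08 rad and value of joint keeper_arm between 0.09 and 0.19 rad and linear speed of paddle below 0.02 m/s and horizontal distance between each of coaster_low, coaster_top and keeper below 0.013 m); the robot touches nothing.
It fails at once if a thing on the lazy susan is shifted by more than 40 mm (distance of any of honey_pot, spice_jar, grater, peg_clip from where it was at the start of the episode above 0.04 m).
It fails at once if the tin or the bowl is shifted by more than 40 mm (distance of any of tea_tin, egg_bowl from where it was at the start of the episode above 0.04 m).
It also fails if it takes over 64 s, if anything falls off the work surface, if the arm or the gripper's body presses on something with over 40 N, if the wrist force passes 120 N, or if a joint passes its speed limit or range.

## Robot

A 6-joint arm with a two-finger parallel gripper is mounted at the origin on the work surface. World frame = base frame: x ahead of the robot, y to its left, z up, the work surface at z = 0. Lengths are in m, angles in rad, forces in N, time in s.
With the tool pointing down it reaches from about 0.3 to 0.95 m from the base axis. Payload 3.1 kg.
Tool frame: the origin (TCP) lies at the very end of the fingers, on their centre line; the grasp point (between the pads) lies 19 mm behind it; z points along the fingers, y is the line along which they close (so a half turn about z gives the same grasp; the last joint's range is limited). The gripper opens to 85 mm and grips with 20 to 120 N. Pads are 22 mm wide; open, the fingers measure 114 mm over their backs; the gripper's body (76 mm by 85 mm) begins 54 mm behind the grasp point. The pads swing forward as they close: fully open they stand 13 mm farther back than shut.
Start: joints at [1.217, 0.308, 1.634, -0, 1.2, -0.07], TCP at [0.175, 0.6, 0.231] pointing down, gripper open.
Joint ranges: [-3.06, 3.06], [-0.79, 1.96], [0.05, 2.63], [-1.19, 4.34], [0.05, 2.64], [-2.94, 2.94]. Speed limits (rad/s): [2.79, 2.79, 3.14, 3.14, 3.14, 3.14].

## Interface

Orientations are given as a unit quaternion [w, x, y, z].
In Python, from cell import robot, cams gives the robot as it stands.
- The arm moves only by the shell command python3 -m creep 'ROWS' [FORCE]. ROWS is JSON, a list of rows, each an object of numbers: "gripper": the finger opening in m, from 0 to 0.0854; "tx", "ty", "tz": the shift along the tool's x, y, z in m; "rx", "ry", "rz": the turn, a rotation vector about the tool's x, y, z in degrees. A call has 1 to 12 rows; each row shifts and turns the commanded pose from where the row before left it, along the tool's axes as they then stand; what a row does not reach is not made up. A row lasts 1/8 s, in which the tool goes at most 62.5 mm and 10.7 degrees, less where a joint would pass 70% of its speed; a pose out of reach is approached as far as the arm can. A call with a gripper value outside its range is refused whole. The fingers move at their own pace and stop on an object; FORCE is the grip in N (left out, the last holds). Time passes only in rows, so rows that do not move let the fingers close. It gives the time, the measured TCP pose, the force, the opening and the grip force at its end, in the units of the state.
- robot.state(): the state, without advancing time (a new reading comes with each control period).
- cams.capture(name): name is "side" or "top"; returns the picture (480x640x3 uint8, blue, green, red); there is no depth.
- cams.get_calibration(name): a dict with "K" (3x3 intrinsics, pixels), "R" (3x3) and "t" (3): a world point X has camera coordinates R X + t. Camera axes: x right, y down, z forward; pixel columns grow to the right and rows downward; lengths in m; the calibration is good to about 2 mm. A picture is of the moment at which its call begins. get_calibration takes no time and is no camera call.
- robot.finish_job(): hands the job in; it is judged then, once.
The state is a dict: "time_s": time; "joint_positions": joint angles; "qvel": joint speeds; "joint_torque": joint torques, N m; "tool_pos": TCP position; "ee_rot": TCP orientation; "contact_force": force on the tool from outside, world axes, zero at the start; "torque": the same for the moment, N m; "opening": finger opening in m; "grip_force": force on a finger pad.
Only numpy, scipy, OpenCV 4.12 (cv2) and the standard library are available. Lean on these libraries where they do the work, as an engineer would, in place of code of your own. Each camera call takes 0.05 s, during which the arm holds its last target. There are 200 camera calls.

## Working session

There is one attempt and no reset: what is moved stays moved. The work goes in short steps, Python scripts to look and compute and a shell command to move; the robot and the scene stay as the last step left them, time stands still between calls to the robot, and variables do not carry over. Pictures are saved under pics/ and viewed, at most 10 in all, crops included, and the job is handed in when it is done.

```bash
ls; mkdir -p pics; python3 - <<'E'
from cell import robot,cams
import cv2
for n in("side","top"):
    cv2.imwrite(f"pics/{n}0.png",cams.capture(n)); c=cams.get_calibration(n); print(n,c["K"],c["R"],c["t"])
s=robot.state(); print(s)
E
```

```text
pics
side [[590.61197278   0.         326.72356272]
 [  0.         590.61197278 246.85404692]
 [  0.           0.           1.        ]] [[ 0.96464503 -0.26325208 -0.01258189]
 [-0.19388466 -0.67650351 -0.71045882]
 [ 0.17851807  0.68778001 -0.70362629]] [-0.62079618  0.14204241  1.37750196]
top [[483.67014808   0.         324.22805769]
 [  0.         483.67014808 249.95996985]
 [  0.           0.           1.        ]] [[-0.00671249 -0.99989282  0.01301086]
 [-0.98417843  0.00430216 -0.17712795]
 [ 0.17705299 -0.01399397 -0.98410183]] [-0.02532619  0.66536943  1.03666613]
{'time_s': 0.1, 'joint_positions': array([ 1.21729394e+00,  3.08901116e-01,  1.63507418e+00,  3.69462282e-05,
        1.19971051e+00, -6.97438941e-02]), 'qvel': array([ 1.08111715e-03, -2.91173632e-03, -2.44427370e-05,  5.30468365e-04,
       -6.55866825e-04, -1.25759792e-03]), 'joint_torque': array([-9.72017551e-05, -4.16405225e+01, -2.77641660e+01, -2.89913271e-05,
        3.92839545e-03,  5.12649805e-06]), 'tool_pos': array([0.17475905, 0.59928499, 0.23016529]), 'ee_rot': array([-2.36655897e-04,  1.41410299e-01,  9.89950520e-01, -1.01961747e-03]), 'contact_force': array([-0.60434466,  0.61921123, -0.21753731]), 'torque': array([-0.02656696, -0.00168852,  0.0337614 ]), 'grip_force': 0.0, 'opening': 0.08523759850413677}
```

View pics/top0.png

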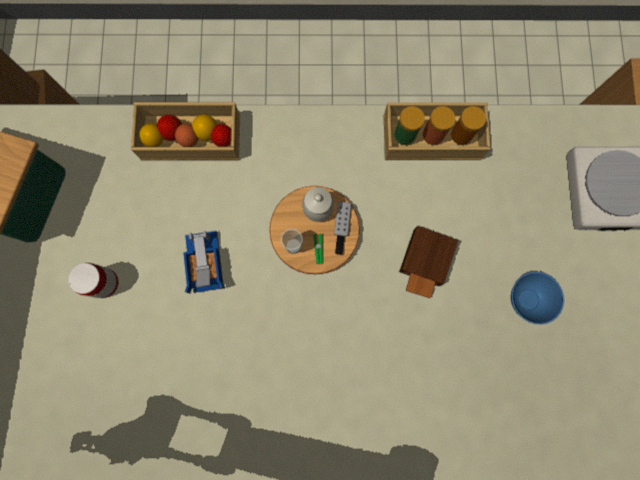

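View pics/side0.png

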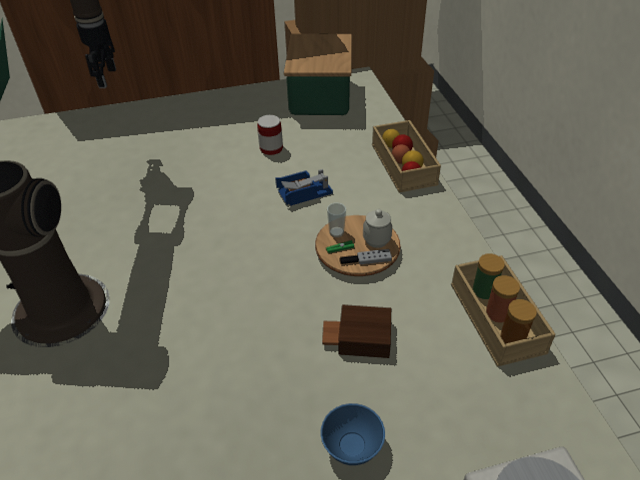

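Top view: paddle stub at about (421,286) sticking out of the riser at (430,255), keeper at (203,262) opening downwards, tin at (95,280), bowl at (537,297). Side view: stub (331,332), keeper (304,188). Next, enlarge both and measure.

```bash
cat > h.py <<'E'
import numpy as np, cv2
from cell import robot,cams
CAL={n:cams.get_calibration(n) for n in("side","top")}
def ray(n,p):
    c=CAL[n]; R=np.array(c["R"]);t=np.array(c["t"])
    d=R.T@np.linalg.solve(np.array(c["K"]),[p[0],p[1],1.]); return -R.T@t,d
def onz(n,p,z):
    o,d=ray(n,p); return o+d*(z-o[2])/d[2]
def tri(ps,pt):
    A=[];b=[]
    for n,p in(("side",ps),("top",pt)):
        o,d=ray(n,p); d/=np.linalg.norm(d); P=np.eye(3)-np.outer(d,d); A.append(P);b.append(P@o)
    A=np.vstack(A);b=np.hstack(b); x,*_=np.linalg.lstsq(A,b,rcond=None); return x,np.linalg.norm(A@x-b)
def crop(im,x,y,w,h,s): return cv2.resize(im[y:y+h,x:x+w],None,fx=s,fy=s,interpolation=cv2.INTER_CUBIC)
E
python3 - <<'E'
from h import *
t=cv2.imread("pics/top0.png");s=cv2.imread("pics/side0.png")
a=np.hstack([crop(t,390,220,80,60+20,5),crop(t,165,222,80,80,5)])
b=np.hstack([crop(s,315,295,80,60,5),crop(s,265,162,80,60,5)])
cv2.imwrite("pics/z0.png",np.vstack([a,b])[:700][:,:800] if 0 else cv2.resize(np.vstack([a,b]),(686,600)))
# body stub: HSV
for n,im,r in(("top",t,(390,220,80,90)),("side",s,(315,295,80,70))):
    x,y,w,h=r; hs=cv2.cvtColor(im[y:y+h,x:x+w],cv2.COLOR_BGR2HSV)
    m=((hs[...,0]<20)&(hs[...,1]>110)&(hs[...,2]>95)).astype(np.uint8)
    cs,_=cv2.findContours(m,cv2.RETR_EXTERNAL,cv2.CHAIN_APPROX_NONE); c=max(cs,key=cv2.contourArea)
    q=cv2.minAreaRect(c); print(n,"stub",cv2.contourArea(c),(cv2.boxPoints(q)+[x,y]).round(1).tolist(), (np.array(cv2.approxPolyDP(c,2,True)[:,0])+[x,y]).tolist())
E
```

```text
top stub 424.5 [[405.2, 290.1], [410.4, 272.5], [435.5, 280.0], [430.2, 297.7]] [[411, 273], [406, 290], [429, 297], [434, 281]]
side stub 276.5 [[321.9, 340.9], [323.5, 320.8], [339.1, 322.0], [337.5, 342.1]] [[324, 321], [323, 341], [337, 342], [339, 322]]
```

View pics/z0.png

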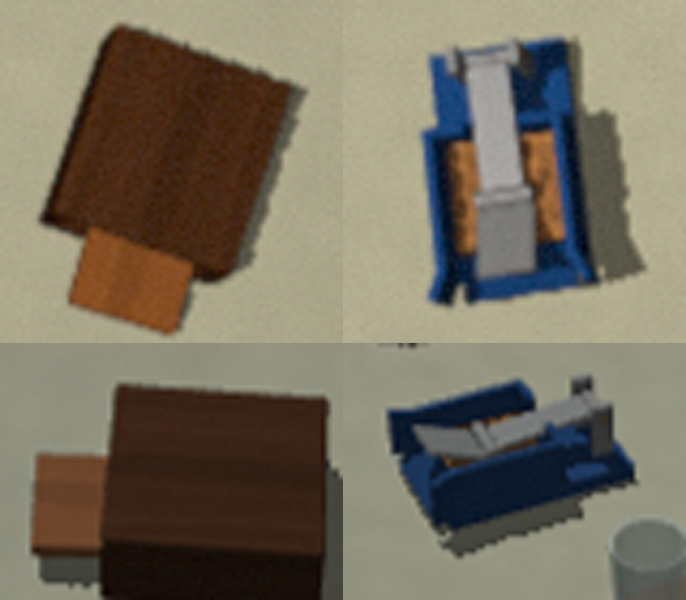

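The crop shows the paddle's nose corners, the keeper's lip front edge at about top (196.5,286.6)-(209.8,284.5), and the keeper turned about +7 deg with its front towards the robot. Now numbers.

```bash
python3 - <<'E'
from h import *
np.set_printoptions(precision=4,suppress=True)
for a,b in(((324,320.8),(406,290.3)),((322.7,341),(430,297.7))): print("nose corner",*tri(a,b), onz("top",b,.022))
for a,b in(((281.1,181.6),(196.5,286.6)),((286,188.1),(209.8,284.5))): print("lip",*tri(a,b), onz("top",b,.047))
# paddle side edges on z=.022 for direction
q=[onz("top",p,.022)[:2] for p in((406,290.3),(411,273),(434,281),(430,297.7))]
print("dirs",[np.degrees(np.arctan2(*(v[::-1])))for v in(q[1]-q[0],q[2]-q[3],q[0]-q[3])])
t=cv2.imread("pics/top0.png"); hs=cv2.cvtColor(t,cv2.COLOR_BGR2HSV)
blue=(hs[...,0]>100)&(hs[...,0]<130)&(hs[...,1]>120)
org=(hs[...,0]<22)&(hs[...,1]>90)&(hs[...,2]>90)
for r in range(228,298,2):
    b=np.where(blue[r,165:245])[0]+165; o=np.where(org[r,165:245])[0]+165
    print(r,(b.min(),b.max()) if len(b) else 0,(o.min(),o.max()) if len(o) else 0, end=" | ")
E
```

```text
nose corner [ 0.5771 -0.219   0.0187] 0.0008433861590952063 [ 0.5762 -0.2183  0.022 ]
nose corner [ 0.5595 -0.2735  0.0215] 0.0009563334894297808 [ 0.5588 -0.2733  0.022 ]
lip [0.5847 0.2595 0.0464] 0.00017681156122043837 [0.5848 0.2593 0.047 ]
lip [0.5907 0.23   0.0448] 0.0015415205035564327 [0.5894 0.2296 0.047 ]
dirs [np.float64(-18.091328905305915), np.float64(-15.994783156866625), np.float64(72.41368942343273)]
228 0 0 | 230 0 0 | 232 (np.int64(208), np.int64(215)) 0 | 234 (np.int64(209), np.int64(216)) 0 | 236 (np.int64(186), np.int64(216)) 0 | 238 (np.int64(186), np.int64(217)) 0 | 240 (np.int64(186), np.int64(217)) 0 | 242 (np.int64(186), np.int64(217)) 0 | 244 (np.int64(187), np.int64(217)) 0 | 246 (np.int64(187), np.int64(217)) 0 | 248 (np.int64(187), np.int64(218)) 0 | 250 (np.int64(187), np.int64(217)) 0 | 252 (np.int64(186), np.int64(218)) 0 | 254 (np.int64(184), np.int64(218)) (np.int64(206), np.int64(213)) | 256 (np.int64(184), np.int64(218)) (np.int64(191), np.int64(213)) | 258 (np.int64(184), np.int64(218)) (np.int64(191), np.int64(213)) | 260 (np.int64(185), np.int6
[... 245 characters left out ...]
268 (np.int64(185), np.int64(220)) (np.int64(192), np.int64(215)) | 270 (np.int64(186), np.int64(220)) (np.int64(193), np.int64(215)) | 272 (np.int64(186), np.int64(220)) (np.int64(193), np.int64(215)) | 274 (np.int64(186), np.int64(220)) (np.int64(192), np.int64(215)) | 276 (np.int64(186), np.int64(221)) (np.int64(193), np.int64(215)) | 278 (np.int64(186), np.int64(221)) (np.int64(193), np.int64(195)) | 280 (np.int64(187), np.int64(221)) (np.int64(193), np.int64(195)) | 282 (np.int64(187), np.int64(221)) 0 | 284 (np.int64(187), np.int64(222)) 0 | 286 (np.int64(187), np.int64(223)) 0 | 288 (np.int64(186), np.int64(218)) 0 | 290 (np.int64(186), np.int64(206)) 0 | 292 0 0 | 294 0 0 | 296 0 0 |
```

```bash
python3 -m creep '[{"tx":-0.04,"ty":-0.045,"gripper":0.0854},{"tx":-0.04,"ty":-0.045},{"tx":-0.04,"ty":-0.045},{"tx":-0.04,"ty":-0.045},{"tx":-0.04,"ty":-0.045},{"tx":-0.04,"ty":-0.045},{"tx":-0.04,"ty":-0.045},{"tx":-0.04,"ty":-0.045},{"tx":-0.04,"ty":-0.045},{"tx":-0.04,"ty":-0.045},{"tx":-0.04,"ty":-0.045},{"tx":-0.04,"ty":-0.045}]' 40
cat >> h.py <<'E'
from scipy.spatial.transform import Rotation as Ro
def st(): 
    s=robot.state(); R=Ro.from_quat(s["ee_rot"],scalar_first=True).as_matrix(); return s,np.array(s["tool_pos"]),R
def go(x,y,z,yaw):
    s,p,R=st(); d=R.T@(np.array([x,y,z])-p); c,q=np.cos(np.radians(yaw)),np.sin(np.radians(yaw))
    T=np.array([[c,q,0],[q,-c,0],[0,0,-1.]])
    print("t%.2f"%s["time_s"],"pos",p.round(4),"yaw %.2f"%np.degrees(np.arctan2(R[1,0],R[0,0])),"F",np.round(s["contact_force"],1),"open %.4f grip %.1f"%(s["opening"],s["grip_force"]))
    print("shift",d.round(4),"turn deg",np.degrees(Ro.from_matrix(R.T@T).as_rotvec()).round(2))
E
python3 -c "
from h import *
go(.5825,-.2512,.007,162.6)"
```

```text
t0.10 pos [0.1748 0.5993 0.2302] yaw 163.74 F [-0.6  0.6 -0.2] open 0.0852 grip 0.0
shift [-0.6296 -0.7018  0.2245] turn deg [-0.12 -0.01  1.14]schema error: expected keys gripper, tx, ty, tz, rx, ry, rz
```

Rows need every key.

```bash
python3 -m creep '[{"gripper":0.0854,"tx":-0.04,"ty":-0.045,"tz":0,"rx":0,"ry":0,"rz":0},{"gripper":0.0854,"tx":-0.04,"ty":-0.045,"tz":0,"rx":0,"ry":0,"rz":0},{"gripper":0.0854,"tx":-0.04,"ty":-0.045,"tz":0,"rx":0,"ry":0,"rz":0},{"gripper":0.0854,"tx":-0.04,"ty":-0.045,"tz":0,"rx":0,"ry":0,"rz":0},{"gripper":0.0854,"tx":-0.04,"ty":-0.045,"tz":0,"rx":0,"ry":0,"rz":0},{"gripper":0.0854,"tx":-0.04,"ty":-0.045,"tz":0,"rx":0,"ry":0,"rz":0},{"gripper":0.0854,"tx":-0.04,"ty":-0.045,"tz":0,"rx":0,"ry":0,"rz":0},{"gripper":0.0854,"tx":-0.04,"ty":-0.045,"tz":0,"rx":0,"ry":0,"rz":0},{"gripper":0.0854,"tx":-0.04,"ty":-0.045,"tz":0,"rx":0,"ry":0,"rz":0},{"gripper":0.0854,"tx":-0.04,"ty":-0.045,"tz":0,"rx":0,"ry":0,"rz":0},{"gripper":0.0854,"tx":-0.04,"ty":-0.045,"tz":0,"rx":0,"ry":0,"rz":0},{"gripper":0.0854,"tx":-0.04,"ty":-0.045,"tz":0,"rx":0,"ry":0,"rz":1}]' 40
python3 -c "
from h import *
go(.5825,-.2512,.007,162.6)"
```

```text
time_s: 1.6
tool_pos: [0.4849, -0.0547, 0.2311]
ee_rot: [-0.0, 0.151, 0.989, 0.0]
contact_force: [0.8, 0.3, 0.3]
opening: 0.086
grip_force: 0.0
t1.60 pos [ 0.4849 -0.0547  0.2311] yaw 162.68 F [0.8 0.3 0.3] open 0.0860 grip 0.0
shift [-0.1517 -0.1586  0.224 ] turn deg [ 0.02 -0.01  0.08]
```

```bash
python3 -m creep '[{"gripper":0.0854,"tx":-0.038,"ty":-0.04,"tz":0,"rx":0,"ry":0,"rz":0},{"gripper":0.0854,"tx":-0.038,"ty":-0.04,"tz":0,"rx":0,"ry":0,"rz":0},{"gripper":0.0854,"tx":-0.038,"ty":-0.04,"tz":0.01,"rx":0,"ry":0,"rz":0},{"gripper":0.0854,"tx":-0.038,"ty":-0.038,"tz":0.03,"rx":0,"ry":0,"rz":0},{"gripper":0.0854,"tx":0,"ty":0,"tz":0.05,"rx":0,"ry":0,"rz":0},{"gripper":0.0854,"tx":0,"ty":0,"tz":0.05,"rx":0,"ry":0,"rz":0},{"gripper":0.0854,"tx":0,"ty":0,"tz":0.03,"rx":0,"ry":0,"rz":0},{"gripper":0.0854,"tx":0,"ty":0,"tz":0,"rx":0,"ry":0,"rz":0}]' 40
python3 -c "
from h import *
go(.5825,-.2512,.007,162.6)
a=crop(cams.capture('top'),390,220,100,90,4);b=crop(cams.capture('side'),300,260,100,90,4)
cv2.imwrite('pics/g1.png',np.hstack([a,b]))"
```

```text
time_s: 2.6
tool_pos: [0.5796, -0.2472, 0.0573]
ee_rot: [-0.004, 0.15, 0.989, 0.001]
contact_force: [0.1, -0.3, 0.5]
opening: 0.0851
grip_force: 0.0
t2.60 pos [ 0.5796 -0.2472  0.0573] yaw 162.73 F [ 0.1 -0.3  0.5] open 0.0851 grip 0.0
shift [-0.0044 -0.003   0.0503] turn deg [ 0.08 -0.48  0.13]
```

View pics/g1.png

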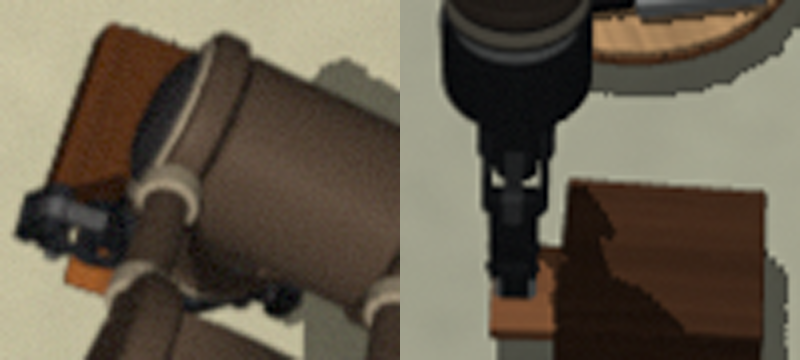

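The gripper straddles the stub with its fingers on either side. The side view has the far fingertip at about (515,295), in front of the riser's face. Descend and grip.

```bash
python3 -m creep '[{"gripper":0.0854,"tx":-0.003,"ty":-0.003,"tz":0.025,"rx":0,"ry":0,"rz":0},{"gripper":0.0854,"tx":0,"ty":0,"tz":0.025,"rx":0,"ry":0,"rz":0},{"gripper":0.0854,"tx":0,"ty":0,"tz":0,"rx":0,"ry":0,"rz":0},{"gripper":0.05,"tx":0,"ty":0,"tz":0,"rx":0,"ry":0,"rz":0},{"gripper":0.05,"tx":0,"ty":0,"tz":0,"rx":0,"ry":0,"rz":0},{"gripper":0.05,"tx":0,"ty":0,"tz":0,"rx":0,"ry":0,"rz":0},{"gripper":0.05,"tx":0,"ty":0,"tz":0,"rx":0,"ry":0,"rz":0},{"gripper":0.05,"tx":0,"ty":0,"tz":0,"rx":0,"ry":0,"rz":0}]' 50
python3 -c "
from h import *
go(.5825,-.2512,.007,162.6)"
```

```text
time_s: 3.7
tool_pos: [0.5866, -0.2533, 0.0141]
ee_rot: [0.002, 0.15, 0.989, -0.001]
contact_force: [-1.7, 0.5, 5.3]
opening: 0.0578
grip_force: 52.2
t3.70 pos [ 0.5866 -0.2533  0.0141] yaw 162.75 F [-1.7  0.5  5.3] open 0.0578 grip 52.2
shift [0.0045 0.0008 0.007 ] turn deg [-0.04  0.21  0.15]
```

```bash
python3 -m creep '[{"gripper":0.05,"tx":0,"ty":0,"tz":-0.004,"rx":0,"ry":0,"rz":0},{"gripper":0.05,"tx":0.01,"ty":0,"tz":0,"rx":0,"ry":0,"rz":0},{"gripper":0.05,"tx":0.02,"ty":0,"tz":0,"rx":0,"ry":0,"rz":0},{"gripper":0.05,"tx":0.02,"ty":0,"tz":0,"rx":0,"ry":0,"rz":0},{"gripper":0.05,"tx":0.02,"ty":0,"tz":0,"rx":0,"ry":0,"rz":0},{"gripper":0.05,"tx":0.02,"ty":0,"tz":0,"rx":0,"ry":0,"rz":0},{"gripper":0.05,"tx":0.02,"ty":0,"tz":0,"rx":0,"ry":0,"rz":0},{"gripper":0.05,"tx":0.02,"ty":0,"tz":0,"rx":0,"ry":0,"rz":0},{"gripper":0.05,"tx":0,"ty":0,"tz":0,"rx":0,"ry":0,"rz":0}]'
python3 -c "
from h import *
go(.48,-.1,.09,162.6)
a=cams.capture('top')[160:400,250:550];b=cams.capture('side')[220:460,200:500]
cv2.imwrite('pics/g2.png',np.hstack([a,b]))"
```

```text
time_s: 4.82
tool_pos: [0.458, -0.2126, 0.0145]
ee_rot: [-0.002, 0.15, 0.989, 0.001]
contact_force: [-1.4, -0.0, -1.4]
opening: 0.0578
grip_force: 53.5
t4.83 pos [ 0.458  -0.2126  0.0145] yaw 162.71 F [-1.4 -0.  -1.4] open 0.0578 grip 53.5
shift [ 0.0127  0.1141 -0.0753] turn deg [ 0.05 -0.21  0.11]
```

View pics/g2.png

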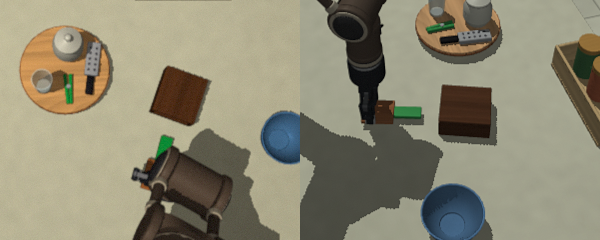

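The paddle is clear of the riser and held by the body, handle pointing ahead. Lift, and cross to the left.

```bash
python3 -m creep '[{"gripper":0.05,"tx":0.005,"ty":0,"tz":-0.04,"rx":0,"ry":0,"rz":0},{"gripper":0.05,"tx":0.01,"ty":0.01,"tz":-0.035,"rx":0,"ry":0,"rz":0},{"gripper":0.05,"tx":0.02,"ty":0.03,"tz":0,"rx":0,"ry":0,"rz":0},{"gripper":0.05,"tx":0.02,"ty":0.045,"tz":0,"rx":0,"ry":0,"rz":0},{"gripper":0.05,"tx":0.015,"ty":0.045,"tz":0,"rx":0,"ry":0,"rz":0},{"gripper":0.05,"tx":0.01,"ty":0.045,"tz":0,"rx":0,"ry":0,"rz":0},{"gripper":0.05,"tx":0.01,"ty":0.045,"tz":0,"rx":0,"ry":0,"rz":0},{"gripper":0.05,"tx":0.01,"ty":0.045,"tz":0,"rx":0,"ry":0,"rz":0},{"gripper":0.05,"tx":0.01,"ty":0.045,"tz":0,"rx":0,"ry":0,"rz":0},{"gripper":0.05,"tx":0,"ty":0.045,"tz":0,"rx":0,"ry":0,"rz":0},{"gripper":0.05,"tx":0,"ty":0.045,"tz":0,"rx":0,"ry":0,"rz":0},{"gripper":0.05,"tx":0,"ty":0,"tz":0,"rx":0,"ry":0,"rz":0}]'
python3 -m creep '[{"gripper":0.05,"tx":0,"ty":0,"tz":0,"rx":0,"ry":0,"rz":10.4},{"gripper":0.05,"tx":0,"ty":0,"tz":0,"rx":0,"ry":0,"rz":10.4},{"gripper":0.05,"tx":0,"ty":0,"tz":0,"rx":0,"ry":0,"rz":10.4},{"gripper":0.05,"tx":0,"ty":0,"tz":0,"rx":0,"ry":0,"rz":10.4},{"gripper":0.05,"tx":0,"ty":0,"tz":0,"rx":0,"ry":0,"rz":10.4},{"gripper":0.05,"tx":0,"ty":0,"tz":0,"rx":0,"ry":0,"rz":10.4},{"gripper":0.05,"tx":0,"ty":0,"tz":0,"rx":0,"ry":0,"rz":10.4},{"gripper":0.05,"tx":0,"ty":0,"tz":0,"rx":0,"ry":0,"rz":10.4},{"gripper":0.05,"tx":0,"ty":0,"tz":0,"rx":0,"ry":0,"rz":10.4},{"gripper":0.05,"tx":0,"ty":0,"tz":0,"rx":0,"ry":0,"rz":10.4},{"gripper":0.05,"tx":0,"ty":0,"tz":0,"rx":0,"ry":0,"rz":10.4},{"gripper":0.05,"tx":0,"ty":0,"tz":0,"rx":0,"ry":0,"rz":10.4}]'
python3 -c "
from h import *
go(.475,.2,.02,7)"
```

```text
time_s: 6.42
tool_pos: [0.4771, 0.204, 0.0912]
ee_rot: [0.002, 0.148, 0.989, 0.001]
contact_force: [0.4, -1.4, -2.1]
opening: 0.0575
grip_force: 54.2
time_s: 7.92
tool_pos: [0.4747, 0.1999, 0.0903]
ee_rot: [0.0, 0.947, 0.322, 0.0]
contact_force: [-0.1, 0.8, -1.5]
opening: 0.0578
grip_force: 54.2
t7.92 pos [0.4747 0.1999 0.0903] yaw 37.55 F [-0.1  0.8 -1.5] open 0.0578 grip 54.2
shift [0.0003 0.     0.0703] turn deg [ 2.000e-02 -0.000e+00  3.055e+01]
```

```bash
python3 -m creep '[{"gripper":0.05,"tx":0,"ty":0,"tz":0.01,"rx":0,"ry":0,"rz":10.2},{"gripper":0.05,"tx":0,"ty":0,"tz":0.02,"rx":0,"ry":0,"rz":10.2},{"gripper":0.05,"tx":0,"ty":0,"tz":0.02,"rx":0,"ry":0,"rz":10.2},{"gripper":0.05,"tx":0,"ty":0,"tz":0.02,"rx":0,"ry":0,"rz":0},{"gripper":0.05,"tx":0,"ty":0,"tz":0.011,"rx":0,"ry":0,"rz":0},{"gripper":0.05,"tx":0,"ty":0,"tz":0.004,"rx":0,"ry":0,"rz":0},{"gripper":0.05,"tx":0,"ty":0,"tz":0.002,"rx":0,"ry":0,"rz":0},{"gripper":0.05,"tx":0,"ty":0,"tz":0,"rx":0,"ry":0,"rz":0}]'

```

```text
time_s: 8.93
tool_pos: [0.4749, 0.2008, 0.0038]
ee_rot: [-0.0, 0.998, 0.064, 0.001]
contact_force: [-0.3, -0.1, -1.5]
opening: 0.0573
grip_force: 54.2
```

```bash
python3 -m creep '[{"gripper":0.05,"tx":0,"ty":0,"tz":0.002,"rx":0,"ry":0,"rz":0},{"gripper":0.05,"tx":0,"ty":0,"tz":0,"rx":0,"ry":0,"rz":0},{"gripper":0.07,"tx":0,"ty":0,"tz":0,"rx":0,"ry":0,"rz":0},{"gripper":0.0854,"tx":0,"ty":0,"tz":0,"rx":0,"ry":0,"rz":0},{"gripper":0.0854,"tx":0,"ty":0,"tz":0,"rx":0,"ry":0,"rz":0},{"gripper":0.0854,"tx":0,"ty":0,"tz":0,"rx":0,"ry":0,"rz":0},{"gripper":0.0854,"tx":0,"ty":0,"tz":-0.02,"rx":0,"ry":0,"rz":0},{"gripper":0.0854,"tx":0,"ty":0,"tz":-0.03,"rx":0,"ry":0,"rz":0},{"gripper":0.0854,"tx":-0.04,"ty":0,"tz":-0.03,"rx":0,"ry":0,"rz":0},{"gripper":0.0854,"tx":-0.05,"ty":0,"tz":0,"rx":0,"ry":0,"rz":0},{"gripper":0.0854,"tx":0,"ty":0,"tz":0,"rx":0,"ry":0,"rz":0}]'
python3 - <<'E'
from h import *
go(.475-.083,.19,.02,7)
a=cams.capture('top');b=cams.capture('side'); cv2.imwrite('pics/t3.png',a);cv2.imwrite('pics/s3.png',b)
cv2.imwrite('pics/g3.png',np.hstack([crop(a,150,230,160,160,2.5),crop(b,180,130,160,160,2.5)]))
E
```

```text
time_s: 10.3
tool_pos: [0.3797, 0.1878, 0.0801]
ee_rot: [0.001, 0.998, 0.065, -0.003]
contact_force: [0.6, -0.7, -0.4]
opening: 0.0855
grip_force: 0.0
t10.30 pos [0.3797 0.1878 0.0801] yaw 7.40 F [ 0.6 -0.7 -0.4] open 0.0855 grip 0.0
shift [ 0.0128 -0.0007  0.06  ] turn deg [0.07 0.35 0.4 ]
```

View pics/g3.png

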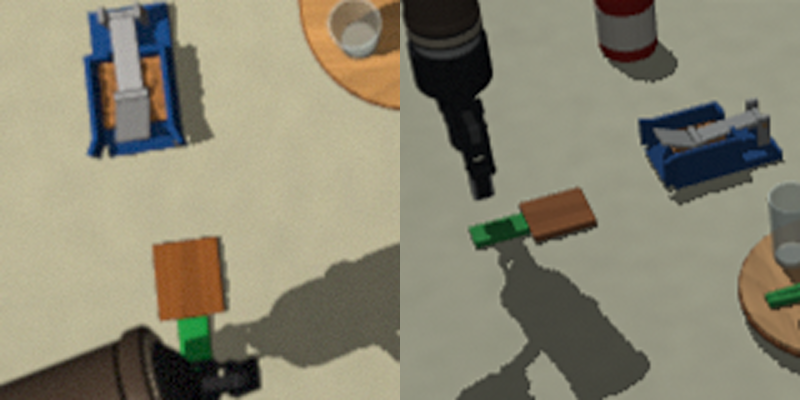

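Paddle flat on the counter, body at about top (225,341) full-frame, handle towards the robot. Next: paddle and keeper pose with sub-pixel edges.

```bash
python3 - <<'E'
from h import *
np.set_printoptions(precision=4,suppress=True)
t=cv2.imread('pics/t3.png');s=cv2.imread('pics/s3.png')
def body(im,x,y,w,h):
    hs=cv2.cvtColor(im[y:y+h,x:x+w],cv2.COLOR_BGR2HSV)
    m=((hs[...,0]<20)&(hs[...,1]>110)&(hs[...,2]>60)).astype(np.uint8)
    m=cv2.morphologyEx(m,cv2.MORPH_OPEN,np.ones((5,5)))
    cs,_=cv2.findContours(m,0,cv2.CHAIN_APPROX_NONE); c=max(cs,key=cv2.contourArea)
    ap=cv2.approxPolyDP(c,3,True)[:,0]+[x,y]; return c[:,0]+[x,y],ap
ct,at=body(t,200,315,50,50); cs_,as_=body(s,370,195,70,40)
print("top",at.tolist(),"side",as_.tolist())
W=np.array([onz("top",p,.010)[:2] for p in ct]).astype(np.float32)
r=cv2.minAreaRect(W*1000); print("body rect mm",r)
bl=t.astype(float); d=bl[...,0]-bl[...,2]   # blue - red
L=[];Rr=[];IL=[];IR=[]
for row in range(255,280):
    v=d[row,165:245]; h=60
    i=np.where(v>h)[0]; a=i.min(); L.append((165+a-1+(h-v[a-1])/(v[a]-v[a-1]),row))
    b=i.max(); Rr.append((165+b+(v[b]-h)/(v[b]-v[b+1]),row))
print("contrast",d[265,180:225].astype(int).tolist())
for n,P,z in(("L",L,.046),("R",Rr,.046),("R0",Rr,0)):
    Q=np.array([onz("top",p,z)[:2] for p in P]); k=np.polyfit(Q[:,0],Q[:,1],1); print(n,"yaw",np.degrees(np.arctan(k[0])),"y at x=.63:",np.polyval(k,.63),"res",np.std(Q[:,1]-np.polyval(k,Q[:,0])))
E
```

```text
Traceback (most recent call last):
ValueError: max() iterable argument is empty
```

```bash
python3 - <<'E'
from h import *
np.set_printoptions(precision=4,suppress=True)
t=cv2.imread('pics/t3.png');s=cv2.imread('pics/s3.png')
def body(im,x,y,w,h):
    hs=cv2.cvtColor(im[y:y+h,x:x+w],cv2.COLOR_BGR2HSV)
    m=((hs[...,0]<20)&(hs[...,1]>90)&(hs[...,2]>60)).astype(np.uint8)
    m=cv2.morphologyEx(m,cv2.MORPH_OPEN,np.ones((5,5)))
    cs,_=cv2.findContours(m,0,cv2.CHAIN_APPROX_NONE); c=max(cs,key=cv2.contourArea)
    ap=cv2.approxPolyDP(c,3,True)[:,0]+[x,y]; return c[:,0]+[x,y],ap
ct,at=body(t,200,315,50,50); cs_,as_=body(s,220,195,50,40)
print("top",at.tolist(),"side",as_.tolist())
W=np.array([onz("top",p,.010)[:2] for p in ct]).astype(np.float32)
r=cv2.minAreaRect(W*1000); print("body rect mm",r)
bl=t.astype(float); d=bl[...,0]-bl[...,2]
L=[];Rr=[]
for row in range(255,280):
    v=d[row,165:245]; h=20
    i=np.where(v>h)[0]; a=i.min(); L.append((165+a-1+(h-v[a-1])/(v[a]-v[a-1]),row))
    b=i.max(); Rr.append((165+b+(v[b]-h)/(v[b]-v[b+1]),row))
print("contrast",d[265,180:225].astype(int).tolist())
for n,P,z in(("L",L,.046),("R",Rr,.046),("R0",Rr,0)):
    Q=np.array([onz("top",p,z)[:2] for p in P]); k=np.polyfit(Q[:,0],Q[:,1],1); print(n,"yaw",np.degrees(np.arctan(k[0])),"y at x=.63:",np.polyval(k,.63),"res",np.std(Q[:,1]-np.polyval(k,Q[:,0])))
E
```

```text
top [[236, 325], [211, 328], [214, 357], [239, 354]] side [[252, 206], [229, 211], [232, 222], [256, 218]]
body rect mm ((463.8305969238281, 198.6094207763672), (69.03866577148438, 60.7979736328125), 7.459475040435791)
contrast [-38, -38, -37, -32, 8, 83, 91, 43, 31, 26, -21, -51, -69, -94, -95, -93, -73, -34, -3, -7, -6, -4, -3, -6, -6, -7, -4, -9, -10, -30, -53, -70, -101, -105, -81, 5, 91, 82, 35, 27, 11, -7, -20, -21, -21]
L yaw 8.393216162930955 y at x=.63: 0.2889169229009502 res 0.00020030909938005686
R yaw 8.156996255588616 y at x=.63: 0.20836238405953103 res 0.00030745921062207257
R0 yaw 8.156996255588593 y at x=.63: 0.21675366082480002 res 0.00032040640135742225
```

```bash
python3 -m creep '[{"gripper":0.06,"tx":0.0165,"ty":0,"tz":0.02,"rx":0,"ry":0,"rz":0},{"gripper":0.06,"tx":0,"ty":0,"tz":0.03,"rx":0,"ry":0,"rz":0},{"gripper":0.06,"tx":0,"ty":0,"tz":0.022,"rx":0,"ry":0,"rz":0},{"gripper":0.06,"tx":0,"ty":0,"tz":0.004,"rx":0,"ry":0,"rz":0},{"gripper":0.06,"tx":0,"ty":0,"tz":0,"rx":0,"ry":0,"rz":0},{"gripper":0.06,"tx":0,"ty":0,"tz":0,"rx":0,"ry":0,"rz":0}]' 60
python3 -c "
from h import *
go(.3964,.1898,.003,7.46)"
```

```text
time_s: 11.15
tool_pos: [0.4028, 0.1917, 0.0061]
ee_rot: [-0.0, 0.998, 0.064, 0.001]
contact_force: [-0.1, 0.7, 0.2]
opening: 0.0601
grip_force: 0.0
t11.15 pos [0.4028 0.1917 0.0061] yaw 7.33 F [-0.1  0.7  0.2] open 0.0601 grip 0.0
shift [-0.0066  0.0011  0.0031] turn deg [-0.03 -0.13 -0.13]
```

```bash
python3 -m creep '[{"gripper":0.06,"tx":-0.006,"ty":0.001,"tz":0.003,"rx":0,"ry":0,"rz":0},{"gripper":0.06,"tx":0,"ty":0,"tz":0,"rx":0,"ry":0,"rz":0},{"gripper":0.02,"tx":0,"ty":0,"tz":0,"rx":0,"ry":0,"rz":0},{"gripper":0.02,"tx":0,"ty":0,"tz":0,"rx":0,"ry":0,"rz":0},{"gripper":0.02,"tx":0,"ty":0,"tz":0,"rx":0,"ry":0,"rz":0},{"gripper":0.02,"tx":0,"ty":0,"tz":0,"rx":0,"ry":0,"rz":0},{"gripper":0.02,"tx":0,"ty":0,"tz":0,"rx":0,"ry":0,"rz":0},{"gripper":0.02,"tx":0,"ty":0,"tz":0,"rx":0,"ry":0,"rz":0}]' 80
python3 -c "
from h import *
go(.3964,.1898,.003,7.46)"
```

```text
time_s: 12.15
tool_pos: [0.3959, 0.1897, 0.0029]
ee_rot: [-0.0, 0.998, 0.064, 0.0]
contact_force: [-1.4, -0.4, 5.9]
opening: 0.025
grip_force: 78.6
t12.15 pos [0.3959 0.1897 0.0029] yaw 7.36 F [-1.4 -0.4  5.9] open 0.0250 grip 78.6
shift [ 0.0005 -0.0001 -0.0001] turn deg [-0.   -0.01 -0.1 ]
```

```bash
python3 -m creep '[{"gripper":0.02,"tx":0,"ty":0,"tz":-0.02,"rx":0,"ry":0,"rz":0},{"gripper":0.02,"tx":0,"ty":0,"tz":-0.02,"rx":0,"ry":0,"rz":-0.9},{"gripper":0.02,"tx":0.02,"ty":-0.01,"tz":0,"rx":0,"ry":0,"rz":0},{"gripper":0.02,"tx":0.024,"ty":-0.01,"tz":0,"rx":0,"ry":0,"rz":0},{"gripper":0.02,"tx":0.024,"ty":-0.0075,"tz":0,"rx":0,"ry":0,"rz":0},{"gripper":0.02,"tx":0,"ty":0,"tz":0.01,"rx":0,"ry":1,"rz":0},{"gripper":0.02,"tx":0,"ty":0,"tz":0,"rx":0,"ry":0,"rz":0},{"gripper":0.02,"tx":0,"ty":0,"tz":0,"rx":0,"ry":0,"rz":0}]'
python3 - <<'E'
from h import *
go(.4598,.2259,.0325,8.3)
a=cams.capture('top');b=cams.capture('side'); cv2.imwrite('pics/t4.png',a);cv2.imwrite('pics/s4.png',b)
cv2.imwrite('pics/g4.png',np.hstack([crop(a,160,225,100,120,4),crop(b,220,140,100,120,4)]))
E
```

```text
time_s: 13.15
tool_pos: [0.4584, 0.2262, 0.032]
ee_rot: [-0.0, 0.997, 0.072, 0.008]
contact_force: [-0.3, -0.1, -0.7]
opening: 0.0253
grip_force: 79.0
t13.15 pos [0.4584 0.2262 0.032 ] yaw 8.24 F [-0.3 -0.1 -0.7] open 0.0253 grip 79.0
shift [ 0.0014  0.0005 -0.0004] turn deg [ 0.02 -0.93 -0.06]
```

View pics/g4.png

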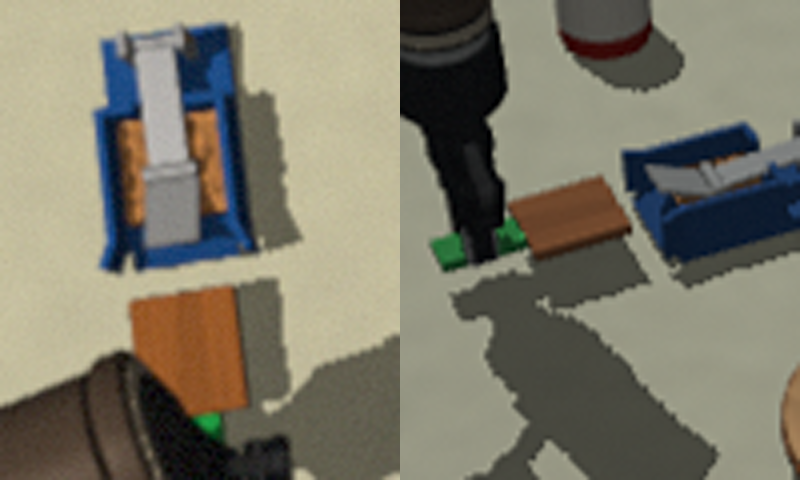

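The paddle is held level before the keeper, nose at top px (192.5..219.0, 297..300), slightly ahead of the flares. Check the lateral error in the same camera.

```bash
python3 - <<'E'
from h import *
t=cv2.imread('pics/t4.png');x0,y0=185,290
hs=cv2.cvtColor(t[y0:y0+28,x0:x0+45],cv2.COLOR_BGR2HSV)
m=((hs[...,0]<20)&(hs[...,1]>120)&(hs[...,2]>90)).astype(np.uint8)
L=[];R=[]
for r in range(13,22):
    i=np.where(m[r])[0]; 
    L.append((x0+i.min()-.5,y0+r));R.append((x0+i.max()+.5,y0+r))
d=[]
for P in(L,R):
    Q=np.array([onz("top",p,.0415)[:2] for p in P]);k=np.polyfit(Q[:,0],Q[:,1],1);print(np.degrees(np.arctan(k[0])),np.polyval(k,.545));d.append(np.polyval(k,.545))
print("mid",np.mean(d),"width",d[0]-d[1],"keeper line",.2507+(.545-.63)*np.tan(np.radians(8.3)))
E
```

```text
6.16288069160269 0.2681782465073169
10.313904615001563 0.20910367196518692
mid 0.23864095923625192 width 0.05907457454213 keeper line 0.23829984103433255
```

```bash
python3 -m creep '[{"gripper":0.02,"tx":0.01,"ty":0,"tz":0,"rx":0,"ry":0,"rz":0},{"gripper":0.02,"tx":0.01,"ty":0,"tz":0,"rx":0,"ry":0,"rz":0},{"gripper":0.02,"tx":0.01,"ty":0,"tz":0,"rx":0,"ry":0,"rz":0},{"gripper":0.02,"tx":0.01,"ty":0,"tz":0,"rx":0,"ry":0,"rz":0},{"gripper":0.02,"tx":0.01,"ty":0,"tz":0,"rx":0,"ry":0,"rz":0},{"gripper":0.02,"tx":0,"ty":0,"tz":0,"rx":0,"ry":0,"rz":0}]'
python3 -m creep '[{"gripper":0.02,"tx":0.008,"ty":0,"tz":0,"rx":0,"ry":0,"rz":0},{"gripper":0.02,"tx":0.008,"ty":0,"tz":0,"rx":0,"ry":0,"rz":0},{"gripper":0.02,"tx":0.008,"ty":0,"tz":0,"rx":0,"ry":0,"rz":0},{"gripper":0.02,"tx":0,"ty":0,"tz":0,"rx":0,"ry":0,"rz":0}]'
python3 - <<'E'
from h import *
go(.5637,.2411,.0325,8.3)
a=cams.capture('top');b=cams.capture('side')
cv2.imwrite('pics/g5.png',np.hstack([crop(a,160,225,100,120,4),crop(b,230,120,100,120,4)]))
E
```

```text
time_s: 14.0
tool_pos: [0.5084, 0.2334, 0.0324]
ee_rot: [-0.0, 0.997, 0.072, 0.008]
contact_force: [-0.1, -1.1, -3.9]
opening: 0.0252
grip_force: 78.8
time_s: 14.5
tool_pos: [0.5338, 0.2374, 0.0338]
ee_rot: [-0.001, 0.997, 0.072, 0.01]
contact_force: [-0.8, -0.5, -3.2]
opening: 0.0254
grip_force: 78.8
t14.50 pos [0.5338 0.2374 0.0338] yaw 8.23 F [-0.8 -0.5 -3.2] open 0.0254 grip 78.8
shift [0.0301 0.0006 0.0019] turn deg [-0.02 -1.15 -0.07]
```

View pics/g5.png

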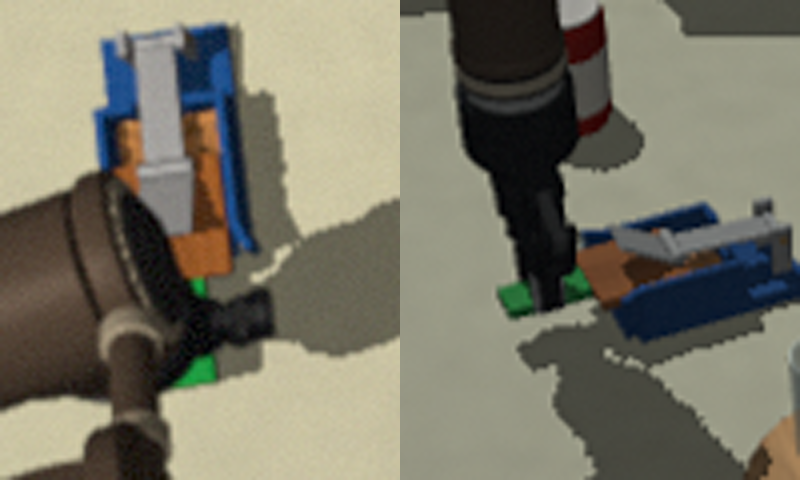

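The paddle is inside under the lip, the arm has lifted, and about 30 mm remain. Push on, then creep to the stop.

```bash
python3 -m creep '[{"gripper":0.02,"tx":0.006,"ty":0,"tz":0,"rx":0,"ry":0,"rz":0},{"gripper":0.02,"tx":0.006,"ty":0,"tz":0,"rx":0,"ry":0,"rz":0},{"gripper":0.02,"tx":0.006,"ty":0,"tz":0,"rx":0,"ry":0,"rz":0},{"gripper":0.02,"tx":0.005,"ty":0,"tz":0.001,"rx":0,"ry":-0.5,"rz":0},{"gripper":0.02,"tx":0,"ty":0,"tz":0,"rx":0,"ry":-0.5,"rz":0},{"gripper":0.02,"tx":0,"ty":0,"tz":0,"rx":0,"ry":0,"rz":0}]'
python3 -m creep '[{"gripper":0.02,"tx":0.002,"ty":0,"tz":0,"rx":0,"ry":0,"rz":0},{"gripper":0.02,"tx":0.001,"ty":0,"tz":0,"rx":0,"ry":0,"rz":0},{"gripper":0.02,"tx":0.001,"ty":0,"tz":0,"rx":0,"ry":0,"rz":0},{"gripper":0.02,"tx":0,"ty":0,"tz":0,"rx":0,"ry":0,"rz":0}]'
python3 -c "
from h import *
go(.5637,.2411,.0325,8.3)"
```

```text
time_s: 15.35
tool_pos: [0.5562, 0.2406, 0.0333]
ee_rot: [-0.0, 0.997, 0.072, 0.001]
contact_force: [-0.5, -0.4, -3.3]
opening: 0.0253
grip_force: 78.9
time_s: 15.85
tool_pos: [0.5588, 0.2409, 0.0329]
ee_rot: [0.0, 0.997, 0.072, -0.0]
contact_force: [-2.5, -0.1, -3.4]
opening: 0.0253
grip_force: 78.9
t15.85 pos [0.5588 0.2409 0.0329] yaw 8.24 F [-2.5 -0.1 -3.4] open 0.0253 grip 78.9
shift [0.0049 0.0005 0.0004] turn deg [ 0.    0.02 -0.06]
```

```bash
python3 -m creep '[{"gripper":0.02,"tx":0.001,"ty":0,"tz":0,"rx":0,"ry":0,"rz":0},{"gripper":0.02,"tx":0.001,"ty":0,"tz":0,"rx":0,"ry":0,"rz":0},{"gripper":0.02,"tx":0,"ty":0,"tz":0,"rx":0,"ry":0,"rz":0}]'
python3 -m creep '[{"gripper":0.02,"tx":0.001,"ty":0,"tz":0,"rx":0,"ry":0,"rz":0},{"gripper":0.02,"tx":0.001,"ty":0,"tz":0,"rx":0,"ry":0,"rz":0},{"gripper":0.02,"tx":0,"ty":0,"tz":0,"rx":0,"ry":0,"rz":0}]'

```

```text
time_s: 16.23
tool_pos: [0.5612, 0.2413, 0.033]
ee_rot: [-0.0, 0.997, 0.072, 0.0]
contact_force: [-1.7, -0.8, -2.8]
opening: 0.025
grip_force: 78.9
time_s: 16.6
tool_pos: [0.5623, 0.2414, 0.0327]
ee_rot: [0.0, 0.997, 0.072, -0.001]
contact_force: [-4.1, 0.1, -1.8]
opening: 0.025
grip_force: 79.0
```

```bash
python3 -m creep '[{"gripper":0.02,"tx":0.001,"ty":0,"tz":0,"rx":0,"ry":0,"rz":0},{"gripper":0.02,"tx":0.001,"ty":0,"tz":0,"rx":0,"ry":0,"rz":0},{"gripper":0.02,"tx":0,"ty":0,"tz":0,"rx":0,"ry":0,"rz":0}]'
python3 -m creep '[{"gripper":0.02,"tx":0.001,"ty":0,"tz":0,"rx":0,"ry":0,"rz":0},{"gripper":0.02,"tx":0.001,"ty":0,"tz":0,"rx":0,"ry":0,"rz":0},{"gripper":0.02,"tx":0,"ty":0,"tz":0,"rx":0,"ry":0,"rz":0}]'

```

```text
time_s: 16.98
tool_pos: [0.5623, 0.2414, 0.0321]
ee_rot: [0.0, 0.997, 0.072, -0.003]
contact_force: [-7.3, -0.6, -2.9]
opening: 0.025
grip_force: 79.1
time_s: 17.35
tool_pos: [0.5623, 0.2414, 0.0315]
ee_rot: [0.001, 0.997, 0.072, -0.005]
contact_force: [-10.5, 0.4, -0.8]
opening: 0.0249
grip_force: 79.2
```

The TCP stopped at x = 0.5623 with force rising to 10 N, within 1.5 mm of the predicted home, so the nose is on the stop. Relax, release and lift.

```bash
python3 -m creep '[{"gripper":0.02,"tx":-0.003,"ty":0,"tz":0,"rx":0,"ry":0,"rz":0},{"gripper":0.02,"tx":0,"ty":0,"tz":0.0005,"rx":0,"ry":0,"rz":0},{"gripper":0.035,"tx":0,"ty":0,"tz":0,"rx":0,"ry":0,"rz":0},{"gripper":0.05,"tx":0,"ty":0,"tz":0,"rx":0,"ry":0,"rz":0},{"gripper":0.06,"tx":0,"ty":0,"tz":0,"rx":0,"ry":0,"rz":0},{"gripper":0.06,"tx":0,"ty":0,"tz":0,"rx":0,"ry":0,"rz":0},{"gripper":0.06,"tx":0,"ty":0,"tz":-0.02,"rx":0,"ry":0,"rz":0},{"gripper":0.06,"tx":0,"ty":0,"tz":-0.04,"rx":0,"ry":0,"rz":0},{"gripper":0.06,"tx":-0.05,"ty":0,"tz":-0.03,"rx":0,"ry":0,"rz":0},{"gripper":0.06,"tx":-0.06,"ty":0,"tz":-0.01,"rx":0,"ry":0,"rz":0},{"gripper":0.06,"tx":-0.06,"ty":0,"tz":0,"rx":0,"ry":0,"rz":0},{"gripper":0.06,"tx":0,"ty":0,"tz":0,"rx":0,"ry":0,"rz":0}]'
python3 - <<'E'
from h import *
go(.5637,.2411,.0325,8.3)
a=cams.capture('top');b=cams.capture('side'); cv2.imwrite('pics/t6.png',a);cv2.imwrite('pics/s6.png',b)
cv2.imwrite('pics/g6.png',np.hstack([crop(a,160,225,80,100,5),crop(b,250,130,80,100,5)]))
E
```

```text
time_s: 18.85
tool_pos: [0.3892, 0.2154, 0.1315]
ee_rot: [0.001, 0.997, 0.073, -0.003]
contact_force: [0.3, -0.6, -0.7]
opening: 0.0601
grip_force: 0.0
t18.85 pos [0.3892 0.2154 0.1315] yaw 8.33 F [ 0.3 -0.6 -0.7] open 0.0601 grip 0.0
shift [ 0.177  -0.0003  0.0979] turn deg [0.09 0.36 0.03]
```

View pics/g6.png

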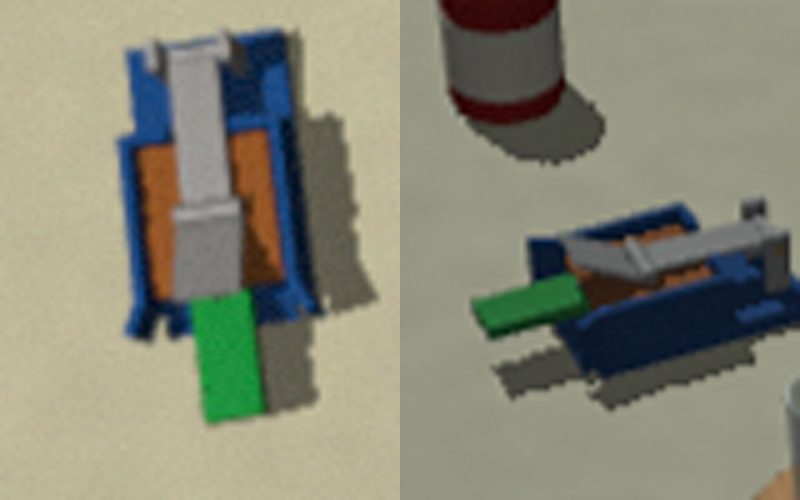

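The paddle sits in the channel under the arm, nose at the stop line (top crop y about 140), with the green handle out in front. One numeric check of the handle and body.

```bash
python3 - <<'E'
from h import *
def g(im,x,y,w,h):
    hs=cv2.cvtColor(im[y:y+h,x:x+w],cv2.COLOR_BGR2HSV); m=((hs[...,0]>45)&(hs[...,0]<80)&(hs[...,1]>100)&(hs[...,2]>60)).astype(np.uint8)
    c=max(cv2.findContours(m,0,cv2.CHAIN_APPROX_NONE)[0],key=cv2.contourArea)[:,0]+[x,y]; return c
c=g(cv2.imread('pics/t6.png'),190,275,40,40)
W=np.array([onz("top",p,.038)[:2] for p in c],np.float32)
y=np.radians(8.3);K=(W-[.631,.2509])@np.array([[np.cos(y),-np.sin(y)],[np.sin(y),np.cos(y)]])
print("keeper frame x",K[:,0].min(),K[:,0].max(),"y",K[:,1].min(),K[:,1].max(), cv2.minAreaRect((K*1000).astype(np.float32)))
# handle end corner heights: top px / side px (far-left, near-left)
for s,t in(((250+(472-400)/5,130+299/5),(160+206/5,225+423/5)),((250+(488-400)/5,130+327/5),(160+265/5,225+412/5))): print(tri(s,t))
E
```

```text
keeper frame x -0.09548162777783842 -0.03895875944571846 y -0.01427937926326441 0.014069844565982098 ((-67.20111846923828, -0.4447031021118164), (56.004756927490234, 27.992660522460938), 1.4505876302719116)
(array([0.53437771, 0.2491858 , 0.03675824]), np.float64(0.0008412401155442415))
(array([0.53862607, 0.22277405, 0.03709046]), np.float64(0.00011227072241519993))
```

Handle end is at keeper x = -95.5 mm (home is -95), centred, and its top is about 37 mm high, so the paddle is level. Hand in.

```bash
python3 -c "
from cell import robot
print(robot.finish_job())"
```

```text
the job is handed in; nothing more can be done
None
```

The job is handed in: the paddle was drawn out, laid flat on the counter and let go, then slid by its handle into the keeper. By my last camera check it is fully home under the arm to within about 1 mm; no verdict came back.

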